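Isolate the welding press, then release its fixture clamp

TASK

Make the welding press ready for a fixture change at its interlock box: swing the isolator (the longer lever with the slim tall grip) anticlockwise all the way until you feel it come home on its stop, which frees the clamp-release lever (the shorter one with the stout grip); then swing that anticlockwise fully home on its stop too. Move both gently and never force a lever against its stop or while it is still locked; then let go of both and leave everything else on the bench where it is.

Things in the scene. Friction and masses are not known exactly. Their poses are not given: they have to be found in the camera images.
- interlock_box: Grey steel box with an aluminium lid, 190 (x) x 250 (y) x 50 mm high, fixed to the bench at varying position and yaw; origin at the centre of its underside, z up. It carries two levers that turn about vertical axes in level planes over the lid; they stay where they are left. Interlock and stops are inside, unseen. More than about 25 N at a grip against stop or lock overstrains it.
- isolator_axis (a point): On the isolator's vertical turning axis at lid height: 60 mm to +y of the box's centre, 50 mm above the bench. Turning takes about 3 N at the grip, more if a tight pinch twists on the fixed round grip instead of turning with the lever. The home stop is a stiff rubber bumper: past first touch it gives about 1 mm at the grip per 7 N.
- release_axis (a point): On the clamp-release lever's vertical turning axis at lid height: 60 mm to -y of the box's centre, 50 mm above the bench. Turning takes about 5 N at the grip, more if a tight pinch twists on it; the rubber bumper at its end gives about 1 mm at the grip per 8 N.
- isolator_grip (a point): Isolator's upright round grip, black plastic, 22 mm in diameter, from 66 to 115 mm above the bench; this point is on its centreline, 97 mm above the bench and 85 mm from the turning axis. x axis points outward along the arm, a flat steel bar 16 mm wide from 54 to 66 mm above the bench; hub 34 mm wide, top 75 mm above the bench.
- release_grip (a point): Clamp-release lever's upright round grip, black plastic, 30 mm in diameter, from 66 to 98 mm above the bench; this point is on its centreline, 90 mm above the bench and 65 mm from the turning axis. x axis points outward along the arm. Arm and hub as on the isolator.
- isolator (a joint): Isolator angle, rad, growing anticlockwise from above; at 0 its arm points 100 degrees anticlockwise from the box's +x. Starts at 0 to 0.2. Home stop is met somewhere between 0.75 and 1.65: the lever is clamped on its shaft at an angle nobody recorded, so home must be felt. The other lever is free only with this one within about 0.03 of touching its bumper, or pressed into it.
- release (a joint): Clamp-release lever angle, rad, growing anticlockwise from above; at 0, where it starts, its arm points to the box's -x. Locked there (play of 0.04) until the isolator is home; then it turns to its bumper, met at 1.25. Once turned it locks the isolator.
- stack_a: Bystander: stack of eleven orange D-shaped plastic frames, 60 x 80 mm, 99 mm high; origin at its underside. Leave alone.
- stack_b: Bystander: stack of eight such frames, 72 mm high; origin at its underside. Leave alone.
- stack_c: Bystander: stack of five such frames, 45 mm high; origin at its underside. Leave alone.
- loose_frame: Bystander: one red frame lying flat, 9 mm thick; origin at its underside. Leave alone.
- drink: Bystander: drink bottle, 62 mm wide, 190 mm high; origin at its underside. Leave alone.
- film_roll: Bystander: white roll of film standing on end, 90 mm wide, 120 mm high; origin at its underside. Leave alone.
- screwdriver: Bystander: screwdriver, 200 mm long, lying on the bench; origin at its underside. Leave alone.
- spanner: Bystander: small spanner, 130 mm long, lying on the rear part of the interlock box's lid; origin at its underside. Leave alone.

How it is judged:
By the outcome, as a careful person would: the job done as asked, in the order asked, and still so for the second after the job is handed in, with the robot touching nothing.
It also fails if it takes over 64 s, if anything falls off the work surface, if the arm or the gripper's body presses on something with over 40 N, if the wrist force passes 120 N, or if a joint passes its speed limit or range.

ROBOT

A 6-joint arm with a two-finger parallel gripper is mounted at the origin on the work surface. World frame = base frame: x ahead of the robot, y to its left, z up, the work surface at z = 0. Lengths are in mm, angles in rad, forces in N, time in s.
With the tool pointing down it reaches from about 250 to 800 mm from the base axis. Payload 8.5 kg.
Tool frame: the origin (TCP) lies at the very end of the fingers, on their centre line; the grasp point (between the pads) lies robot.pinch_z behind it (robot.pinch_z is the distance from the TCP to the grasp point, in mm); z points along the fingers, y is the line along which they close (so a half turn about z gives the same grasp; the last joint's range is limited). The gripper opens to 85 mm and grips with 20 to 120 N. Pads are 22 mm wide; open, the fingers measure 114 mm over their backs; the gripper's body (76 mm by 85 mm) begins 54 mm behind the grasp point. The pads swing forward as they close: fully open they stand 13 mm farther back than shut.
Start: joints at [-1.112, 0.238, -0.013, 1.319, 0, 1.571], TCP at [232.487, -470.668, 231.276] pointing down, gripper open.
Joint ranges: [-2.66, 2.66], [-1.03, 1.9], [-1.14, 1.46], [-1.82, 2.27], [-1.45, 1.34], [-3.14, 3.14]. Speed limits (rad/s): [2.22, 2.22, 2.79, 3.14, 3.14, 3.14].

INTERFACE

Orientations are given as a unit quaternion [x, y, z, w].
In Python, from workcell import robot gives the robot as it stands. Calls block until the motion is done:
- robot.move_ptp(position, orientation): joint-space move of the TCP to a pose.
- robot.movel(position, rot=None, speed=150, max_force=None): straight line of the TCP; rot=None keeps the orientation; speed is the mean speed in mm/s. With max_force (N) it stops when the force on the tool has changed by that much, and returns True; else False.
- robot.move_joints(angles): joint-space move.
- robot.gripper_to(opening): finger opening in mm; the grip force is fixed at half the most; returns when the fingers have stopped.
- robot.pause(seconds).
- robot.inverse_kinematics(position, orientation): joint angles nearest the present ones, or None.
- robot.camera(name): name is "side" or "top" or "wrist"; returns (picture, depth): 420x560x3 uint8, blue, green, red; 420x560 float32, mm along the optical axis (not along the pixel's ray), 0 where there is no reading.
- robot.camera_info(name): a dict with "K" (3x3 intrinsics, pixels), "dist_coeffs" ([k1, k2, p1, p2, k3] as OpenCV has them; the pictures are not rectified), "view" (4x4, takes a point from world to camera coordinates); the wrist camera has in their place "tool_from_camera" (4x4, takes a point from camera to tool coordinates, whose origin is the TCP and whose axes are the flange's). Camera axes: x right, y down, z forward; pixel columns grow to the right and rows downward; lengths in mm; the calibration is good to about 2 mm. A picture is of the moment at which its call begins: read the wrist's pose just before it. camera_info takes no time and is no camera call.
A pose or a line that the arm cannot do raises robot.IKError and nothing moves.
- robot.job_done(): hands the job in; it is judged then, once.
Readings, each from a call of its own:
- robot.get_clock(): time.
- robot.get_qpos(): joint angles.
- robot.get_dq(): joint speeds.
- robot.get_tau(): joint torques, N m.
- robot.get_tcp_pos(): TCP position.
- robot.get_ee_rot(): TCP orientation.
- robot.get_wrist_force(): force on the tool from outside, world axes, zero at the start.
- robot.get_ft_torque(): the same for the moment, N m.
- robot.get_grip_width(): finger opening in mm.
- robot.get_grasp_force(): force on a finger pad.
Only numpy, scipy, OpenCV 4.12 (cv2) and the standard library are available. Lean on these libraries where they do the work, as an engineer would, in place of code of your own. Each camera call takes 0.05 s, during which the arm holds its last target. There are 200 camera calls.

## Working session

There is one attempt and no reset: what is moved stays moved. The work goes in short steps, each a Python script; the robot and the scene stay as the last script left them, time stands still between calls to the robot, and variables do not carry over. Pictures are saved under pics/ and viewed, at most 10 in all, crops included, and the job is handed in when it is done.

```bash
mkdir -p pics; ls
python3 - <<'E'
from workcell import robot
import cv2,numpy as np
for n in ("top","side"):
    p,d=robot.camera(n); cv2.imwrite(f"pics/{n}0.png",p); np.save(f"pics/{n}0d.npy",d)
    i=robot.camera_info(n); print(n,np.round(i["K"],1).tolist(),i["dist_coeffs"],np.round(i["view"],3).tolist())
print(robot.camera_info("wrist"),robot.pinch_z,robot.get_tcp_pos(),robot.get_ee_rot(),robot.get_clock(),robot.get_wrist_force())
E
```

```text
pics
top [[382.5, 0.0, 277.5], [0.0, 382.5, 207.3], [0.0, 0.0, 1.0]] [-0.01804265  0.          0.          0.          0.        ] [[0.011, -1.0, 0.012, -10.674], [-0.992, -0.012, -0.128, 568.41], [0.128, -0.011, -0.992, 1025.155], [0.0, 0.0, 0.0, 1.0]]
side [[427.3, 0.0, 279.8], [0.0, 427.3, 203.5], [0.0, 0.0, 1.0]] [-0.12813978  0.          0.          0.          0.        ] [[-0.991, -0.134, -0.006, 585.953], [-0.085, 0.662, -0.744, 118.693], [0.104, -0.737, -0.668, 1104.705], [0.0, 0.0, 0.0, 1.0]]
{'K': array([[310.69525226,   0.        , 272.78130717],
       [  0.        , 310.69525226, 213.12893048],
       [  0.        ,   0.        ,   1.        ]]), 'dist_coeffs': array([-0.0588636,  0.       ,  0.       ,  0.       ,  0.       ]), 'tool_from_camera': array([[-4.28864341e-04, -9.63799500e-01, -2.66627717e-01,
         6.77385269e+01],
       [ 9.99999904e-01, -4.37084345e-04, -2.85140147e-05,
        -6.16223962e-01],
       [-8.90570078e-05, -2.66627703e-01,  9.63799595e-01,
        -1.43948898e+02],
       [ 0.00000000e+00,  0.00000000e+00,  0.00000000e+00,
         1.00000000e+00]])} 18.700000000000003 [ 232.33115232 -470.38099236  230.74058882] [ 9.73802490e-01  2.27394558e-01 -1.61039445e-04 -6.32107056e-04] 0.1 [-0.05201381 -0.85789988  0.4117218 ]
```

View pics/top0.png

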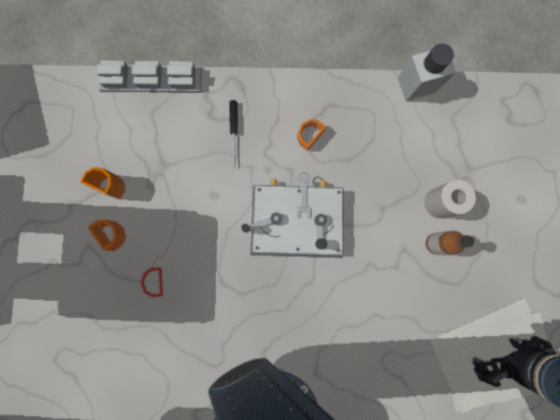

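View pics/side0.png

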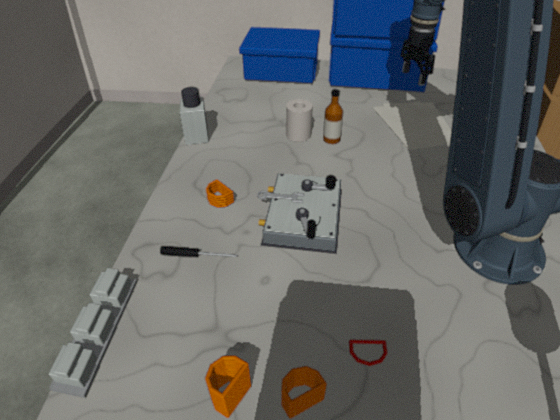

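The top view shows the box centred at about (297,221). The isolator hub is at (277,218) with its grip at (246,228), and the release hub is at (321,219) with its grip at (321,243). The side view shows the grips at (311,229) for the isolator and (331,182) for the release, with the spanner at the rear of the lid. Next I'll triangulate these points.

```bash
cat > h.py <<'E'
import cv2,numpy as np
from scipy.spatial.transform import Rotation as R
from workcell import robot
def cam(n,view=None):
    i=robot.camera_info(n)
    return np.array(i["K"]),np.array(i["dist_coeffs"]),(np.array(i["view"]) if view is None else view)
def wrist_view():
    T=np.eye(4);T[:3,:3]=R.from_quat(robot.get_ee_rot()).as_matrix();T[:3,3]=robot.get_tcp_pos()
    return np.linalg.inv(T@np.array(robot.camera_info("wrist")["tool_from_camera"]))
def ray(c,uv):
    K,D,V=c; u=cv2.undistortPoints(np.float64([[uv]]),K,D)[0,0]
    return -V[:3,:3].T@V[:3,3], V[:3,:3].T@np.array([u[0],u[1],1.])
def onplane(c,uv,z):
    o,d=ray(c,uv); return o+d*(z-o[2])/d[2]
def cross(c1,a,c2,b):
    o1,d1=ray(c1,a);o2,d2=ray(c2,b); d1/=np.linalg.norm(d1);d2/=np.linalg.norm(d2)
    s=np.linalg.lstsq(np.c_[d1,-d2],o2-o1,rcond=None)[0]
    p,q=o1+s[0]*d1,o2+s[1]*d2; return (p+q)/2,np.linalg.norm(p-q)
def cloud(c,d):
    K,D,V=c; v,u=np.mgrid[:420,:560]; pts=np.float64(np.c_[u.ravel(),v.ravel()])
    n=cv2.undistortPoints(pts[:,None],K,D)[:,0]
    P=np.c_[n,np.ones(len(n))]*d.reshape(-1,1)
    P=(P-V[:3,3])@V[:3,:3]; P[d.ravel()<=0]=np.nan
    return P.reshape(420,560,3)
E
python3 - <<'E'
from h import *
C={}
for n,(x0,y0,x1,y1) in dict(top=(235,180,350,262),side=(255,165,350,255)).items():
    c=C[n]=cam(n); p=cv2.imread(f"pics/{n}0.png"); P=cloud(c,np.load(f"pics/{n}0d.npy"))
    m=np.zeros((420,560),np.uint8); m[y0:y1,x0:x1]=(p.max(2)<60)[y0:y1,x0:x1]
    k,L,S,ce=cv2.connectedComponentsWithStats(m)
    print(n)
    for j in range(1,k):
        if S[j,4]>12:
            q=P[L==j]; print(S[j],ce[j].round(1),np.nanmedian(q,0).round(1),np.nanpercentile(q[:,2],[5,95]).round(0))
    sub=P[y0:y1,x0:x1].reshape(-1,3); 
    for lo,hi in ((106,120),(92,104)):
        s=sub[(sub[:,2]>lo)&(sub[:,2]<hi)]; print(lo,hi,len(s),s.mean(0).round(1),s.min(0).round(),s.max(0).round())
    l=((P[...,2]>44)&(P[...,2]<56)); l2=np.zeros_like(m); l2[y0:y1,x0:x1]=l[y0:y1,x0:x1]
    xy=np.float32(P[l2>0][:,:2]); print(cv2.minAreaRect(xy), np.median(P[l2>0][:,2]))
b=[cv2.resize(cv2.imread(f"pics/{n}0.png")[y0:y1,x0:x1],(395,400),interpolation=cv2.INTER_CUBIC) for n,(x0,y0,x1,y1) in dict(top=(235,180,350,262),side=(255,165,350,255)).items()]
cv2.imwrite("pics/crop.png",np.hstack(b))
E
```

```text
top
106 120 58 [505.4  79.4 114.1] [496.  69. 107.] [515.  90. 120.]
92 104 108 [ 468.1 -113.    97. ] [ 453. -133.   92.] [503.  80. 101.]
((541.3901977539062, -60.23011779785156), (249.08164978027344, 205.6445770263672), 89.2762222290039) 49.69525374844491
side
[326 175  11  15 116] [330.3 181.8] [ 465.  -106.6   92.5] [ 73. 101.]
[302 182  10   9  51] [306.7 186.5] [ 528.2 -105.9   67.7] [57. 74.]
[297 210   4  10  21] [298.1 215.2] [541.6  14.   69.4] [60. 74.]
[302 210   6   7  22] [305.3 213.4] [522.    6.6  71.6] [65. 74.]
[307 220  10  19 138] [310.9 229.1] [503.   89.5  98.1] [ 71. 117.]
[287 246  18   3  20] [295.4 247.4] [539.7  66.9   2.9] [2. 6.]
106 120 66 [504.3  84.6 113.7] [494.  72. 106.] [514.  93. 119.]
92 104 100 [477.1 -54.4  98.1] [ 453. -129.   92.] [513.  94. 104.]
((551.1920776367188, -57.354217529296875), (253.29202270507812, 227.50375366210938), 88.80706024169922) 50.88874766677091
```

View pics/crop.png

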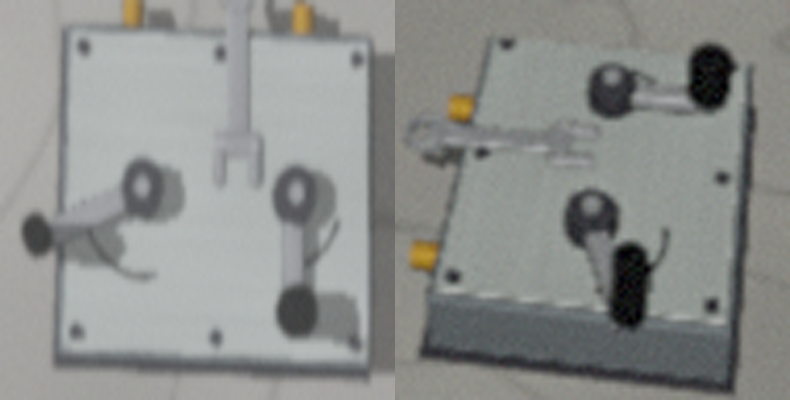

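The crop confirms both levers, with the spanner well clear of their sweep. The side mask only sees one face of the grips, so I'll refine with two wrist views from above.

Run:
```python
from h import *
q=[1,0,0,0]
for k,y in enumerate((-80,30)):
    robot.move_ptp([500,y,240],q) if k==0 else robot.movel([500,y,240])
    robot.pause(.3)
    V=wrist_view(); p,d=robot.camera("wrist"); np.savez(f"pics/w{k}.npz",V=V,p=p,d=d); cv2.imwrite(f"pics/w{k}.png",p)
print(robot.get_clock())
cv2.imwrite("pics/w01.png",np.hstack([cv2.resize(np.load(f"pics/w{k}.npz")["p"],(400,300)) for k in (0,1)]))
```

```text
Traceback (most recent call last):
workcell.IKError: the arm cannot follow that straight line within its joint ranges
```

View pics/w0.png

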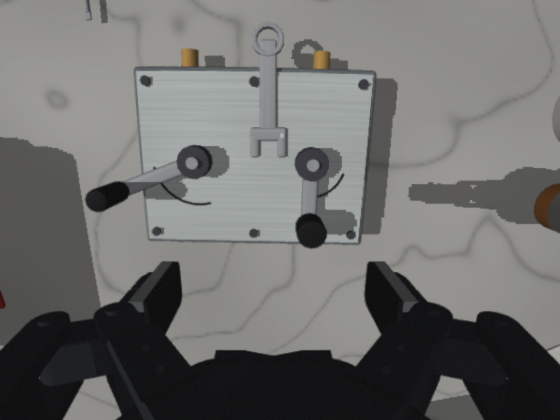

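The wrist view w0 shows the isolator hub cap at (193,161), its grip top near (98,200), the release cap at (312,164) and its grip top at (311,230). The straight line to the second pose ran into a joint limit, so I'll check the yaw ranges.

Run:
```python
from h import *
print(robot.get_qpos().round(3),robot.get_clock())
for a in range(-180,181,20):
    q=(R.from_euler('z',a,degrees=True)*R.from_quat([1,0,0,0])).as_quat()
    j=robot.inverse_kinematics([500,80,100],q); print(a,None if j is None else np.round(j,2))
try: robot.move_ptp([500,30,240],[1,0,0,0])
except robot.IKError as e:
    print(e); robot.move_ptp([500,30,240],(R.from_euler('z',-30,degrees=True)*R.from_quat([1,0,0,0])).as_quat())
robot.pause(.2)
V=wrist_view(); p,d=robot.camera("wrist"); np.savez("pics/w1.npz",V=V,p=p,d=d); cv2.imwrite("pics/w1.png",p)
print(robot.get_qpos().round(3),robot.get_clock())
```

```text
[-0.159  0.203 -0.037  1.33  -0.     2.983] 2.175
-180 [ 0.16  0.29 -0.3   0.98  0.    0.16]
-160 [ 0.16  0.29 -0.3   0.98  0.   -0.19]
-140 [ 0.16  0.29 -0.3   0.98  0.   -0.54]
-120 [ 0.16  0.29 -0.3   0.98  0.   -0.89]
-100 [ 0.16  0.29 -0.3   0.98  0.   -1.24]
-80 [ 0.16  0.29 -0.3   0.98  0.   -1.59]
-60 [ 0.16  0.29 -0.3   0.98  0.   -1.94]
-40 [ 0.16  0.29 -0.3   0.98  0.   -2.28]
-20 [ 0.16  0.29 -0.3   0.98  0.   -2.63]
0 [ 0.16  0.29 -0.3   0.98  0.   -2.98]
20 [ 0.16  0.29 -0.3   0.98  0.    2.95]
40 [ 0.16  0.29 -0.3   0.98  0.    2.6 ]
60 [ 0.16  0.29 -0.3   0.98  0.    2.25]
80 [ 0.16  0.29 -0.3   0.98  0.    1.9 ]
100 [ 0.16  0.29 -0.3   0.98  0.    1.55]
120 [ 0.16  0.29 -0.3   0.98  0.    1.21]
140 [ 0.16  0.29 -0.3   0.98  0.    0.86]
160 [ 0.16  0.29 -0.3   0.98  0.    0.51]
180 [ 0.16  0.29 -0.3   0.98  0.    0.16]
[ 0.06   0.194 -0.049  1.328 -0.    -3.082] 7.4
```

View pics/w1.png

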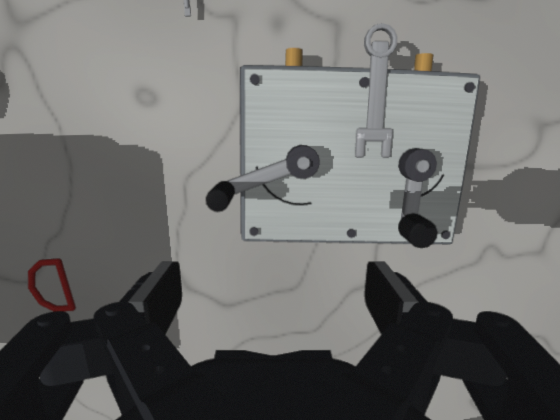

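The view w1 shows the hub caps at (303,161) and (422,165), the grips at (219,196) and (417,230), and the corner screws at (256,79), (470,88), (254,231) and (446,234). I'll triangulate them now.

Run:
```python
from h import *
W=[np.load(f"pics/w{k}.npz") for k in (0,1)]; C=[cam("wrist",1) [:2]+(w["V"],) for w in W] if 0 else None
i=robot.camera_info("wrist"); C=[(i["K"],i["dist_coeffs"],w["V"]) for w in W]
def blob(p,uv,dark,r=9):
    g=cv2.cvtColor(p,cv2.COLOR_BGR2GRAY); x,y=uv; s=g[y-r:y+r+1,x-r:x+r+1].astype(float)
    w=np.clip((np.median(s)-15-s) if dark else (s-115),0,None); v,u=np.mgrid[-r:r+1,-r:r+1]
    return np.array([x+(w*u).sum()/w.sum(),y+(w*v).sum()/w.sum()])
F=dict(s1=((146,81),(256,79),1),s2=((364,85),(470,88),1),s3=((157,231),(254,231),1),s4=((351,235),(446,234),1),hubI=((193,162),(303,161),0),hubR=((313,165),(422,165),0))
X={}
for n,(a,b,dk) in F.items():
    a=blob(W[0]["p"],a,dk,6);b=blob(W[1]["p"],b,dk,6)
    X[n],e=cross(C[0],a,C[1],b); print(n,a.round(1),b.round(1),X[n].round(1),round(e,1))
c=sum(X[f"s{k}"] for k in (1,2,3,4))/4; print("centre",c, "hub mid",(X["hubI"]+X["hubR"])/2)
d=X["hubI"]-X["hubR"]; print("hub dist",np.linalg.norm(d),"yaw",np.degrees(np.arctan2(d[1],d[0]))-90)
for a,b in(("s1","s2"),("s3","s4")): d=X[a]-X[b]; print(np.degrees(np.arctan2(d[1],d[0]))-90,np.linalg.norm(d))
for k in (0,1):
    P=cloud(C[k],W[k]["d"]); m=np.zeros((420,560),bool); m[60:250,70:480]=1
    l=m&(P[...,2]>45)&(P[...,2]<54)
    print(k,"lid",cv2.minAreaRect(np.float32(P[l][:,:2])),np.median(P[l][:,2]))
    for n,lo,hi in (("I",108,122),("R",93,102)):
        s=P[m&(P[...,2]>lo)&(P[...,2]<hi)]; s=s[(s[:,1]>20) if n=="I" else (s[:,1]<20)]
        print(k,n,len(s),np.median(s[:,2]),cv2.minEnclosingCircle(np.float32(s[:,:2])),s.mean(0))
```

```text
s1 [145.9  80.6] [254.6  79.2] [614.9  48.8  50.6] 0.1
s2 [363.2  84.1] [468.9  86.9] [ 610.2 -170.9   52.7] 0.1
s3 [157.  230.7] [254.1 230.8] [455.1  51.7  52.3] 0.0
s4 [350.1 233.8] [444.8 233.5] [ 451.  -167.5   51.6] 0.1
hubI [191.2 162.9] [303.1 162.6] [533.9   0.8  76.3] 0.1
hubR [312.7 165. ] [422.6 165.8] [ 531.4 -119.3   76.3] 0.2
centre [532.78898717 -59.49357999  51.81223189] hub mid [532.6661893  -59.27215808  76.31193917]
hub dist 120.13079161268614 yaw -1.168672324397562
-1.2071813369971807 219.8128337589195
-1.0708986956025086 219.23888880391522
0 lid ((535.1556396484375, -59.664588928222656), (249.59942626953125, 194.88327026367188), 89.09519958496094) 51.320215486447935
0 I 496 115.8924665752959 ((504.8857421875, 80.12059783935547), 11.29167366027832) [505.68043669  78.41515566 115.15105021]
0 R 703 99.17215704341876 ((466.2406921386719, -117.7408218383789), 15.209745407104492) [ 467.54188293 -117.25276928   98.96901129]
1 lid ((535.7401123046875, -58.854400634765625), (249.742431640625, 196.4996795654297), 88.64812469482422) 51.32021121168618
1 I 477 116.05451152252847 ((504.6852722167969, 80.86029815673828), 10.931114196777344) [505.66831534  80.12023571 115.64949376]
1 R 672 98.97370540346171 ((467.03564453125, -118.03821563720703), 15.059527397155762) [ 467.64675906 -116.14018778   98.66437589]
```

All checks agree. The hub spacing is 120.1 mm, the lid is at 51–52 mm, and the grip radius is 85.0 mm with its top at 116 mm. The isolator starts at about 0.195 rad. I'll cage its grip loosely without pinching and begin the swing.

```bash
cat >> h.py <<'E'
AI=np.array([533.9,.6]);AR=np.array([531.5,-119.4]);YAW=np.radians(-1.15)
def quat(a): return (R.from_euler('z',a)*R.from_quat([1,0,0,0])).as_quat()
def pose(ax,r,a,z): return np.r_[ax+r*np.array([np.cos(a),np.sin(a)]),z],quat(a)
def ft(a):  # anticlockwise resistance felt at the tool (positive = lever pushes back), and radial/z
    f=np.mean([robot.get_wrist_force() for _ in range(3)],0)
    t=np.array([-np.sin(a),np.cos(a),0]); return -f@t, f@np.array([np.cos(a),np.sin(a),0]), f[2]
E
python3 - <<'E'
from h import *
a=np.radians(110.)
p,q=pose(AI,85,a,150); robot.move_ptp(p,q); robot.gripper_to(32); print(robot.get_grip_width(),robot.get_clock(),ft(a))
p[2]=77; print("hit",robot.movel(p,speed=120,max_force=8)); print(robot.get_tcp_pos(),ft(a),robot.get_clock())
f0=robot.get_wrist_force(); np.save("f0.npy",f0)
for k in range(4):
    a+=np.radians(1.3); t0=robot.get_clock(); robot.movel(*pose(AI,85,a,77),speed=40); print(round(np.degrees(a),1),np.round(ft(a),1),round(robot.get_clock()-t0,2))
E
```

```text
32.33270569143407 11.6583 (np.float64(0.3314321681817901), np.float64(0.35446077139699717), np.float64(-0.46043199514822747))
hit False
[505.21693129  80.53412777  77.47313348] (np.float64(-0.38911669847138086), np.float64(-1.2143734249103162), np.float64(1.0605436914346544)) 12.4167
111.3 [-0.2 -0.4 -0.8] 0.25
112.6 [0.4 0.4 0.5] 0.25
113.9 [ 0.1  0.2 -0.3] 0.25
115.2 [ 2.8 -0.4  0. ] 0.25
```

Run:
```python
from h import *
a=np.radians(115.2); L=[]
while np.degrees(a)<203:
    st=3.5 if np.degrees(a)<138 else 0.9
    a+=np.radians(st); h=robot.movel(*pose(AI,85,a,77),speed=35,max_force=9); f=ft(a)[0]
    L.append((round(np.degrees(a),1),round(f,1),int(h)))
    if f>8 or h:
        robot.pause(.1); g=ft(a)[0]; L.append(('chk',round(g,1)))
        if g>8: break
print(L,robot.get_clock(),robot.get_tcp_pos())
```

```text
[(np.float64(118.7), np.float64(0.8), 0), (np.float64(122.2), np.float64(0.7), 0), (np.float64(125.7), np.float64(-0.1), 0), (np.float64(129.2), np.float64(0.3), 0), (np.float64(132.7), np.float64(-0.0), 0), (np.float64(136.2), np.float64(-0.1), 0), (np.float64(139.7), np.float64(0.9), 0), (np.float64(140.6), np.float64(2.5), 0), (np.float64(141.5), np.float64(2.4), 0), (np.float64(142.4), np.float64(2.9), 0), (np.float64(143.3), np.float64(1.6), 0), (np.float64(144.2), np.float64(2.2), 0), (np.float64(145.1), np.float64(2.5), 0), (np.float64(146.0), np.float64(2.2), 0), (np.float64(146.9), np.float64(2.6), 0), (np.float64(147.8), np.float64(2.1), 0), (np.float64(148.7), np.float64(2.3), 0), (np.float64(149.6), np.float64(2.1), 0), (np.float64(150.5), np.float64(2.3), 0), (np.float64(151.4), np.float64(2.4), 0), (np.float64(152.3), np.float64(1.9), 0), (np.float64(153.2), np.float64(3.0), 0), (np.float64(154.1), np.float64(2.8), 0), (np.float64(155.0), np.float64(2.0), 0), (np.float64(155.9), np.float64(2.3), 0), (np.float64(156.8), np.float64(3.0), 0), (np.float64(157.7), np.float64
[... 328 characters left out ...]
(3.8), 0), (np.float64(165.8), np.float64(3.6), 0), (np.float64(166.7), np.float64(2.3), 0), (np.float64(167.6), np.float64(2.8), 0), (np.float64(168.5), np.float64(3.6), 0), (np.float64(169.4), np.float64(2.5), 0), (np.float64(170.3), np.float64(1.5), 0), (np.float64(171.2), np.float64(3.0), 0), (np.float64(172.1), np.float64(2.0), 0), (np.float64(173.0), np.float64(2.2), 0), (np.float64(173.9), np.float64(2.7), 0), (np.float64(174.8), np.float64(3.3), 0), (np.float64(175.7), np.float64(2.9), 0), (np.float64(176.6), np.float64(2.2), 0), (np.float64(177.5), np.float64(5.1), 0), (np.float64(178.4), np.float64(8.9), 0), ('chk', np.float64(9.0))] 26.3667 [449.15436032   3.86753213  77.01254279]
```

The stop is felt: force rose from 2.4 to 5.1 to 9.0 N over two steps and held. I'll back off into the slack, lift, and go to the release lever.

Run:
```python
from h import *
a=np.radians(178.4-4.2); robot.movel(*pose(AI,85,a,77),speed=40); print(np.round(ft(a),1))
p,_=pose(AI,85,a,135); robot.movel(p,speed=120)
V=wrist_view(); im,d=robot.camera("wrist"); np.savez("pics/w2.npz",V=V,p=im,d=d)
i=robot.camera_info("wrist"); P=cloud((i["K"],i["dist_coeffs"],V),d)
b=np.radians(178.85); p,q=pose(AR,65,b,135); robot.movel(p,rot=q,speed=120); robot.gripper_to(40); print(robot.get_grip_width())
p[2]=71; print("hit",robot.movel(p,speed=100,max_force=8),robot.get_tcp_pos(),robot.get_clock())
a=b; L=[]
while np.degrees(a)<258:
    x=np.degrees(a); a+=np.radians(1.0 if x<187 or x>246 else 3.5)
    h=robot.movel(*pose(AR,65,a,71),speed=30,max_force=11); f=ft(a)[0]; L.append((float(round(np.degrees(a),1)),float(round(f,1)),int(h)))
    if f>11 or h:
        robot.pause(.1); g=ft(a)[0]; L.append(('chk',float(round(g,1))))
        if g>11: break
print(L,robot.get_clock(),robot.get_tcp_pos())
```

```text
[-0.5 -0.2  0.4]
39.71725911538373
hit False [ 466.81663007 -118.16078177   71.37352141] 29.6167
[(179.8, 0.5, 0), (180.8, 0.0, 0), (181.8, -0.0, 0), (182.8, 0.1, 0), (183.8, 0.5, 0), (184.8, 4.0, 0), (185.8, 5.2, 0), (186.8, 4.6, 0), (187.8, 3.8, 0), (191.3, 3.4, 0), (194.8, 2.7, 0), (198.3, 2.4, 0), (201.8, 3.1, 0), (205.3, 3.6, 0), (208.8, 2.3, 0), (212.3, 3.6, 0), (215.8, 3.4, 0), (219.4, 2.8, 0), (222.8, 3.6, 0), (226.4, 2.6, 0), (229.8, 3.5, 0), (233.4, 3.8, 0), (236.8, 3.1, 0), (240.3, 3.9, 0), (243.8, 3.1, 0), (247.3, 3.8, 0), (248.3, 3.7, 0), (249.3, 6.4, 0), (250.3, 4.1, 0), (251.3, 4.4, 0), (252.3, 4.2, 0), (253.3, 4.7, 0), (254.3, 4.6, 0), (255.3, 4.5, 0), (256.3, 6.3, 0), (257.3, 9.6, 0), (258.3, 12.7, 0), ('chk', 12.0)] 39.5333 [ 516.39376468 -182.18808635   70.77710576]
```

The release is home, with contact at the expected angle and force rising from 4.5 to 12 N. I'll back off, lift and check with a camera.

Run:
```python
from h import *
a=np.radians(258.3-5.2); robot.movel(*pose(AR,65,a,71),speed=40); print(np.round(ft(a),1))
p,_=pose(AR,65,a,150); robot.movel(p,speed=120); p[2]=300; robot.movel(p+[-120,0,0],speed=200); robot.pause(.2)
V=wrist_view(); im,d=robot.camera("wrist"); i=robot.camera_info("wrist"); cv2.imwrite("pics/end_w.png",im)
ims,ds=robot.camera("side"); cv2.imwrite("pics/end_s.png",ims)
for c,dd in(((i["K"],i["dist_coeffs"],V),d),(cam("side"),ds),(cam("top"),robot.camera("top")[1])):
    P=cloud(c,dd).reshape(-1,3)
    for n,ax,r,lo,hi in(("I",AI,85,107,120),("R",AR,65,92,103)):
        s=P[(P[:,2]>lo)&(P[:,2]<hi)]; rr=np.hypot(*(s[:,:2]-ax).T); s=s[abs(rr-r)<20]
        if len(s)>10:
            (x,y),rad=cv2.minEnclosingCircle(np.float32(s[:,:2])); v=np.array([x,y])-ax; g=np.degrees(np.arctan2(v[1],v[0]))%360+1.15
            print(n,len(s),round(rad,1),np.hypot(*v).round(1),"q=",np.radians(g-(100 if n=="I" else 180)).round(3))
print(robot.get_clock())
cv2.imwrite("pics/end.png",np.hstack([cv2.resize(im,(400,300)),cv2.resize(ims,(400,300))]))
```

```text
[0.7 0.1 0.4]
I 258 11.1 84.5 q= 1.305
R 522 15.0 64.9 q= 1.248
I 55 10.9 85.6 q= 1.271
R 69 15.4 62.2 q= 1.253
I 57 10.5 83.9 q= 1.307
R 103 14.9 65.3 q= 1.274
42.1
```

View pics/end.png

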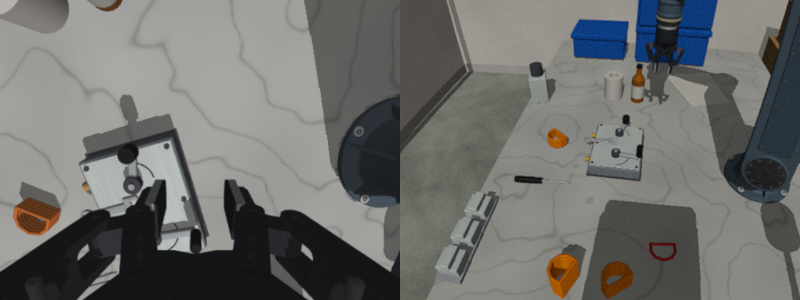

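Both levers are home, the isolator at about 1.30 rad and the release at about 1.25 rad. The gripper is clear and everything else is where it was.

```bash
python3 -c "
from workcell import robot
print(robot.job_done())"
```

```text
the job is handed in; nothing more can be done
None
```

I swung the isolator home (about 1.30 rad) and then the clamp-release lever (about 1.25 rad), each felt on its stop at no more than about 13 N, then let go of both with nothing else disturbed, and handed the job in at about 42 s.

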